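# Find a counterweight bar's balance point over a block edge and set its lifting lug there

### The job

The square bar on the hardwood block hides a steel slug, so nobody can see where it balances. Slide it gently lengthwise along the block and out over the block's edge, without lifting it, until it only just tips by its own weight onto the low packing, and let go of it there. Then mark the balance point: set the lifting lug astride the bar right above that edge, seated on the bar, and leave the bar tipped so. At no time press the bar down hard on the block, and do not disturb the things around.

Things in the scene. Friction and masses are not known exactly. Their poses are not given: they have to be found in the camera images.
- bar: counterweight bar: square steel tube, 20 x 240 x 20 mm, black end plugs, loose, 0.62 kg; origin at the middle of its underside, y along its length (+y towards the packing), z up. At first it lies flat along the hardwood block, its middle about half-way along it, both ends overhanging. A slug fixed inside puts the balance point up to 40 mm either side of the middle, differently each time.
- bar_centre (a point): the bar's middle, on its centre line, 10 mm above its underside, axes as the bar's; tilted about 0.17 rad (+y end down) once tipped onto the packing. It tips when the balance point passes the edge, but while the rear end is being pushed, friction at the pusher can hold that end down: push in short steps and ease off to let it tip.
- fulcrum_block: weathered hardwood block fixed to the bench with two small angle brackets low on its long sides, 60 x 120 x 43 mm (x, y, z); origin at the middle of its underside; y lengthwise, +y towards the packing
- fulcrum_edge (a point): middle of the block's top edge on the packing's side (its +y end, 60 mm from the block's middle, 43 mm up): the edge the bar tips over; it runs along x; axes as the block's
- packing: low wooden packing fixed to the bench beyond the block's +y end, 100 x 40 x 30 mm (x, y, z), 35 mm clear of the block, in line with it; origin at the middle of its underside; it catches the dipping end of the bar after a drop of about 13 mm. A bar stopped right at balance presses on it with about 0.15 N, and with 0.08 N more for each millimetre slid too far.
- lug_eye (a point): the lifting lug: dark steel saddle with an upright eye plate, loose, 90 g, 30.5 x 40 x 55 mm (x, y, z), standing on its two cheeks on the bench behind the bar. This point: middle of the plate, 38 mm above the feet. The plate is 10 mm thick (x), 34 mm long (y, the way the bar is to run), from 18 to 55 mm above the feet, with a 13 mm hole through x. Grip the plate across its thickness.
- lug_seat (a point): the middle of the lug's inner roof, 14 mm above the cheeks' feet and 24 mm below lug_eye, axes as the lug's; it rests on the bar's top face when seated. The channel between the cheeks is 22.5 mm wide (x) and 14 mm deep, the saddle 40 mm long (y); either way round is right.
- oil_can: green oil can with a thin spout, 68 x 85 x 176 mm, bystander; origin under its middle
- cold_chisel: blue steel cold chisel lying on the bench, 20 x 160 x 17 mm, bystander; origin under its middle
- scriber_tin: round brass-coloured tin holding scribers, 69 x 69 x 128 mm, bystander; origin under its middle
- lug: the lifting lug as a whole (see lug_eye); origin between its cheeks' feet
There are look-alikes about, which are no part of the job. Leave any purple look-alike of the lug alone.

How it is judged:
By the outcome, as a careful person would: the job done as asked, in the order asked, and still so for the second after the job is handed in, with the robot touching nothing.
It also fails if it takes over 70 s, if anything falls off the work surface, if the arm or the gripper's body presses on something with over 40 N, if the wrist force passes 120 N, or if a joint passes its speed limit or range.

### The arm

A 7-joint arm with a two-finger parallel gripper is mounted at the origin on a cart in front of the work surface, level with it; the furniture and walls round the work are solid. World frame = base frame: x ahead of the robot, y to its left, z up, the work surface at z = 0. Lengths are in m, angles in rad, forces in N, time in s.
With the tool pointing down it reaches from about 0.4 to 0.9 m from the base axis. Payload 5.6 kg.
Tool frame: the origin (TCP) lies midway between the tips of the shut fingers; the grasp point (between the pads) lies 19 mm behind it; z points along the fingers, y is the line along which they close (so a half turn about z gives the same grasp; the last joint's range is limited). The gripper opens to 92 mm and grips with 3 to 60 N. Pads are 20 mm wide; open, the fingers measure 128 mm over their backs; the gripper's body (75 mm by 189 mm) begins 69 mm behind the grasp point.
Start: joints at [1.282, 0.468, -0.012, 1.603, 0.006, 1.071, -0.056], TCP at [0.158, -0.63, 0.215] pointing down, gripper open.
Joint ranges: [-2.53, 2.53], [-0.31, 2.02], [-1.57, 1.55], [0.28, 2.44], [-1.29, 4.43], [0.15, 1.84], [-2.92, 2.92]. Speed limits (rad/s): [2.57, 2.57, 3.14, 3.14, 3.14, 3.14, 3.14].

### API

Orientations are given as a 3x3 rotation matrix whose columns are the frame's x, y, z axes.
In Python, from station import env, effector, solver, viewer, workorder, search_frame, tip_of gives the robot as it stands. Calls block until the motion is done:
- env.reach(position, orientation): joint-space move of the TCP to a pose.
- env.movel(position, frame=None, rate=0.15): straight line of the TCP; frame=None keeps the orientation; rate is the mean speed in m/s.
- env.goto_joints(angles): joint-space move.
- effector.release() and effector.grasp(squeeze=None): open the fingers fully, or close them until they stop; squeeze is the grip in N (None keeps the last).
- env.pause(seconds).
- solver.inverse_kinematics(position, orientation): joint angles nearest the present ones, or None.
- env.sense(): the state.
- viewer.read_camera(name): name is "side" or "top" or "wrist"; returns (picture, depth): 384x512x3 uint8, red, green, blue; 384x512 float32, m along the optical axis (not along the pixel's ray), 0 where there is no reading.
- viewer.camera_info(name): a dict with "intrinsics" (3x3 intrinsics, pixels), "eye" and "rotation" of the camera in the world; the wrist camera has in their place "T_tool_cam" (4x4, takes a point from camera to tool coordinates, whose origin is the TCP and whose axes are the flange's). Camera axes: x right, y up, looking along -z (the intrinsics and any distortion apply to the point x, -y, -z); pixel columns grow to the right and rows downward; lengths in m; the calibration is good to about 2 mm. A picture is of the moment at which its call begins: read the wrist's pose just before it. camera_info takes no time and is no camera call.
A pose or a line that the arm cannot do raises env.PlanningError and nothing moves.
- workorder.finish_job(): hands the job in; it is judged then, once.
Trained networks look in the newest picture that a camera, given by its name, has taken for a name from the list of things; names that differ only in an ending like _2 or _b are one class to them, and where a whole thing is asked for, a point or a joint stands for the part that bears it (a point fixed in the world has none). Each returns a list of dicts, best first, with "score" (0 to 1); they miss things now and then, are a little off and sometimes report something else, mostly with a low value. They report only what shows in the picture. A call takes as long as a camera call. They do not tell look-alikes from the thing itself.
- search_frame(camera, name): "at" ([x, y, z] in m, in world coordinates, good to about 4 mm: the middle of the surface that is visible of it).
- tip_of(camera, name): "at" ([x, y, z] in m, in world coordinates, good to about 4 mm: a listed point, or the origin of a listed thing).
The state is a dict: "t": time; "joint_positions": joint angles; "joint_velocities": joint speeds; "tau": joint torques, N m; "ee_pos": TCP position; "tcp_rot": TCP orientation; "wrist_force": force on the tool from outside, world axes, zero at the start; "moment": the same for the moment, N m; "gripper_width": finger opening in m; "grasp_force": force on a finger pad.
Only numpy, scipy, OpenCV 4.12 (cv2) and the standard library are available. Lean on these libraries where they do the work, as an engineer would, in place of code of your own. Each camera call takes 0.05 s, during which the arm holds its last target. There are 200 camera calls.

## Working session

There is one attempt and no reset: what is moved stays moved. The work goes in short steps, each a Python script; the robot and the scene stay as the last script left them, time stands still between calls to the robot, and variables do not carry over. Pictures are saved under pics/ and viewed, at most 10 in all, crops included, and the job is handed in when it is done.

```bash
ls; mkdir -p pics
cat > a.py <<'E'
from station import env, effector, solver, viewer, workorder, search_frame, tip_of
import cv2, numpy as np
np.set_printoptions(precision=4,suppress=True)
ims=[]
for c in ("side","top"):
    im,d=viewer.read_camera(c); np.save(f"pics/{c}_d.npy",d)
    cv2.imwrite(f"pics/{c}.png",im[:,:,::-1])
    i=viewer.camera_info(c); print(c,{k:np.round(v,3).tolist() if not isinstance(v,str) else v for k,v in i.items()})
    for n in ["bar","bar_centre","fulcrum_edge","fulcrum_block","packing","lug_eye","lug_seat","oil_can","cold_chisel","scriber_tin"]:
        print(n,[(np.round(r["at"],4).tolist(),round(r["score"],2)) for r in tip_of(c,n)[:4]])
print(env.sense())
E
python3 a.py
```

```text
pics
side {'intrinsics': [[392.905, 0.0, 256.406], [0.0, 392.905, 190.45], [0.0, 0.0, 1.0]], 'eye': [0.439, -0.647, 0.421], 'rotation': [[0.99, 0.038, -0.139], [-0.142, 0.429, -0.892], [0.026, 0.903, 0.43]]}
bar []
bar_centre [([0.4539, -0.0613, 0.0501], 0.89), ([0.6659, 0.0856, 0.0123], 0.42)]
fulcrum_edge [([0.4507, -0.0105, 0.0413], 0.67)]
fulcrum_block [([0.455, -0.0689, 0.0039], 0.89)]
packing [([0.4545, 0.042, 0.0023], 0.63)]
lug_eye [([0.5774, 0.1353, 0.0403], 0.75), ([0.6649, 0.0836, 0.0416], 0.69)]
lug_seat [([0.5797, 0.1398, 0.0168], 0.82), ([0.6652, 0.0859, 0.0098], 0.6)]
oil_can [([0.6488, -0.0687, -0.0016], 0.71)]
cold_chisel []
scriber_tin [([0.6505, 0.2725, 0.0001], 0.93)]
top {'intrinsics': [[412.323, 0.0, 248.727], [0.0, 412.323, 190.377], [0.0, 0.0, 1.0]], 'eye': [0.426, 0.101, 0.902], 'rotation': [[0.024, 0.991, -0.135], [-1.0, 0.021, -0.022], [-0.019, 0.135, 0.991]]}
bar [([0.4542, -0.0593, 0.0387], 0.88), ([0.4592, -0.0057, 0.042], 0.66)]
bar_centre [([0.4521, -0.064, 0.0578], 0.95)]
fulcrum_edge [([0.4559, -0.0064, 0.042], 0.73), ([0.4558, -0.0649, 0.0007], 0.37
[... 362 characters left out ...]
006], 0.62)]
scriber_tin [([0.6527, 0.2734, 0.0051], 0.73), ([0.4553, -0.0021, 0.0417], 0.41)]
{'t': 1.1, 'joint_positions': array([ 1.282 ,  0.4675, -0.0116,  1.6027,  0.006 ,  1.0714, -0.0563]), 'joint_velocities': array([ 0.0003,  0.0018, -0.0011, -0.0003,  0.0013,  0.0001,  0.0006]), 'tau': array([  0.001 , -52.0422,  -0.0113, -24.4055,  -0.0566,   0.0114,
         0.    ]), 'ee_pos': array([ 0.1581, -0.6305,  0.2146]), 'tcp_rot': array([[ 0.97  ,  0.2433, -0.0001],
       [ 0.2433, -0.97  , -0.    ],
       [-0.0001, -0.    , -1.    ]]), 'wrist_force': array([ 0.22  , -0.9907, -0.0662]), 'moment': array([0.0171, 0.0211, 0.0164]), 'grasp_force': 0.0, 'gripper_width': 0.09193750913449791}
```

View pics/side.png

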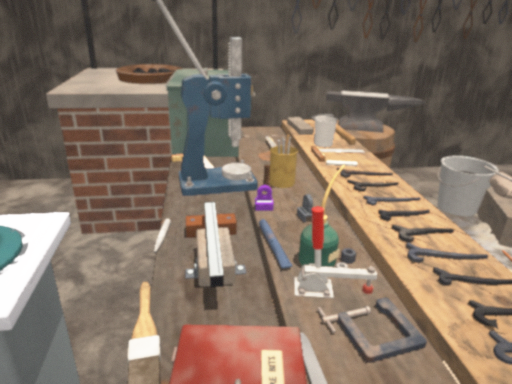

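View pics/top.png

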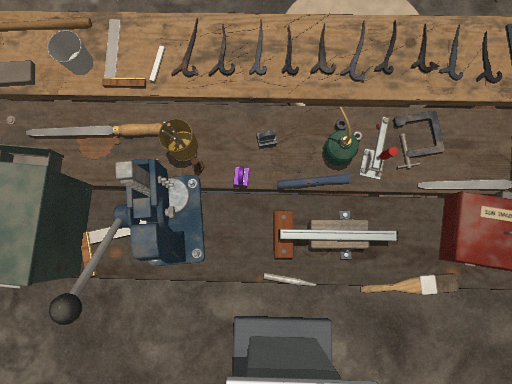

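Top view: the bar lies on the block (cols 280–397, row 236), with the packing at (284,234). There are two lug candidates: dark steel at (267,139) and purple at (242,176). The dark one fits "dark steel saddle" at about (0.665, 0.084); the purple one is the look-alike to leave alone. I'll confirm this in a crop and fit the bar from depth.

```bash
cat > h.py <<'E'
from station import env, effector, solver, viewer, workorder, search_frame, tip_of
import cv2, numpy as np
np.set_printoptions(precision=4,suppress=True)
def cam(name):
    i=viewer.camera_info(name); K=np.array(i["intrinsics"])
    if "eye" in i: return K,np.array(i["rotation"]),np.array(i["eye"]),i
    s=env.sense(); T=np.array(i["T_tool_cam"]); R=np.array(s["tcp_rot"])
    return K,R@T[:3,:3],np.array(s["ee_pos"])+R@T[:3,3],i
def cloud(name):
    K,R,e,i=cam(name); im,d=viewer.read_camera(name)
    v,u=np.mgrid[:d.shape[0],:d.shape[1]]
    p=np.stack([(u-K[0,2])/K[0,0]*d,-(v-K[1,2])/K[1,1]*d,-d],-1)
    P=p@R.T+e; P[d<=0]=np.nan
    return im,P
def down(yaw,pitch=0):
    # tool z down, tool y axis at angle yaw from world x ; pitch tilts about world x (positive: tool top leans +y)
    c,s=np.cos(yaw),np.sin(yaw)
    y=np.array([c,s,0]); z=np.array([0,0,-1.]); R=np.stack([np.cross(y,z),y,z],1)
    return cv2.Rodrigues(np.array([-pitch,0,0.]))[0]@R
def box(P,x,y,z):
    return (P[...,0]>x[0])&(P[...,0]<x[1])&(P[...,1]>y[0])&(P[...,1]<y[1])&(P[...,2]>z[0])&(P[...,2]<z[1])
E
cat > b.py <<'E'
from h import *
im,P=cloud("top")
for nm,b in (("bar",((.42,.49),(-.2,.09),(.055,.075))),("block",((.41,.5),(-.16,.02),(.035,.05))),("pack",((.38,.53),(.01,.09),(.022,.038))),("lug",((.63,.71),(.04,.13),(.012,.07)))):
    q=P[box(P,*b)]; r=cv2.minAreaRect(q[:,:2].astype(np.float32)*1000)
    print(nm,len(q),r,q.min(0),q.max(0),np.median(q,0))
print(viewer.camera_info("wrist"))
cv2.imwrite("pics/lugs.png",cv2.resize(im[105:205,210:330,::-1],None,fx=5,fy=5,interpolation=cv2.INTER_CUBIC))
E
python3 b.py
```

```text
bar 1180 ((454.2146301269531, -63.29578399658203), (20.101360321044922, 238.18431091308594), 0.46813103556632996) [ 0.4436 -0.1823  0.055 ] [0.4647 0.0558 0.0673] [ 0.454  -0.0634  0.0613]
block 1098 ((456.27960205078125, -69.27406311035156), (57.87160110473633, 119.221435546875), 1.3839781284332275) [ 0.426  -0.1295  0.0351] [ 0.4863 -0.0096  0.0489] [ 0.4663 -0.0691  0.0409]
pack 742 ((454.20562744140625, 45.422752380371094), (97.07398986816406, 38.40691375732422), 0.6734128594398499) [0.4055 0.0259 0.0236] [0.503  0.0651 0.0348] [0.4492 0.0471 0.029 ]
lug 250 ((664.2450561523438, 84.28579711914062), (31.240781784057617, 39.74211502075195), 10.639208793640137) [0.6458 0.0626 0.0134] [0.6825 0.1049 0.0562] [0.6599 0.0847 0.0208]
{'intrinsics': array([[267.6138,   0.    , 256.1064],
       [  0.    , 267.6138, 194.167 ],
       [  0.    ,   0.    ,   1.    ]]), 'T_tool_cam': array([[-0.0009,  0.9639,  0.2661,  0.075 ],
       [ 1.    ,  0.0012, -0.0009,  0.0012],
       [-0.0012,  0.2661, -0.9639, -0.1706],
       [ 0.    ,  0.    ,  0.    ,  1.    ]])}
```

View pics/lugs.png

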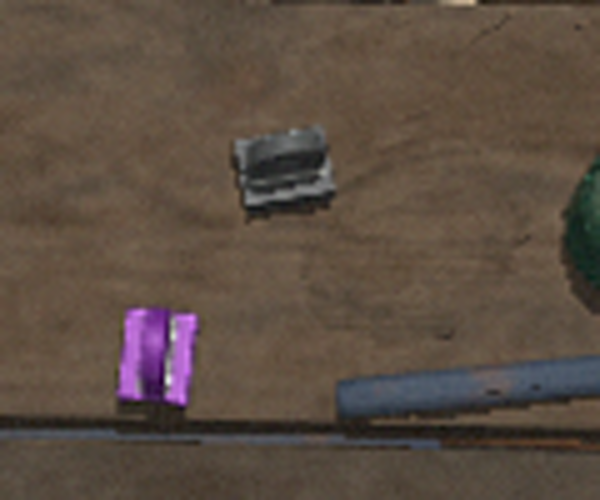

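The crop confirms it: dark steel lug at (285,165), turned about 10.6°, and purple look-alike at (155,355). Next I push the bar in short steps, easing off and checking the front end's height each time.

```bash
cat > c.py <<'E'
from h import *
im,P=cloud("top")
q=P[box(P,(.3,.56),(-.6,-.24),(-.02,.5))]; print("box top",q[:,2].max(), q[q[:,2]>.03][:,1].max())
yaw=0.01; ax=np.array([-np.sin(yaw),np.cos(yaw),0]); R=down(yaw)
p0=np.array([0.4557,-0.205,0.0]) # on the bar's line
effector.grasp(10); 
env.reach([0.4557,-0.205,0.2],R); print(env.sense()["t"])
env.movel([0.4557,-0.205,0.049],rate=.15)
def tcp(s,z=.052): return p0+ax*s+np.array([0,0,z])
def nose():
    im,P=cloud("top"); q=P[box(P,(.435,.475),(-.0,.2),(.036,.09))]
    e=np.percentile(q[:,1],99); q=q[(q[:,1]>e-.03)&(q[:,1]<e-.006)]
    return e,np.median(q[:,2]),np.median(q[:,0])
print(nose())
env.movel(tcp(0),rate=.1)
s=.0215; env.movel(tcp(s),rate=.04); f=env.sense()
env.movel(tcp(s-.002),rate=.04); env.pause(.1)
e,h0,x=nose(); print(f["t"],f["wrist_force"],e,h0,x)
while s<.115:
    s+=.002; env.movel(tcp(s),rate=.03); env.movel(tcp(s-.002),rate=.03); env.pause(.12)
    e,h,x=nose(); print(round(s,4),round(env.sense()["t"],2),round(e,4),round(h,4),round(x,4))
    if h<h0-.003: break
    
env.movel(tcp(s-.012),rate=.05)
env.pause(.2); print(nose(),env.sense()["t"])
E
python3 c.py
```

```text
box top 0.09667246540109675 -0.2861205355170254
4.425
(np.float64(0.05725648066048124), np.float64(0.061362809551393116), np.float64(0.45392579674024713))
6.575 [-0.0409 -1.0898 -0.427 ] 0.06585228339617795 0.061073694278983626 0.4537028022908425
0.0235 7.67 0.0678 0.0613 0.4528
0.0255 8.38 0.0698 0.0613 0.4529
0.0275 9.07 0.0719 0.0614 0.4528
0.0295 9.78 0.0739 0.0615 0.4526
0.0315 10.47 0.0759 0.0612 0.4527
0.0335 11.18 0.078 0.0614 0.4535
0.0355 11.88 0.0799 0.0614 0.4525
0.0375 12.57 0.082 0.0613 0.4525
0.0395 13.28 0.0839 0.0613 0.4524
0.0415 13.97 0.086 0.0606 0.4524
0.0435 14.68 0.0898 0.0477 0.4527
(np.float64(0.08984779320708042), np.float64(0.04779602020714335), np.float64(0.4526297537630653)) 15.275
```

It tipped at the twelfth push and is settled on the packing. Now I'll fetch the lug, with a close wrist look first.

```bash
cat > d.py <<'E'
from h import *
p=env.sense()["ee_pos"]
env.movel([p[0],p[1]-.01,.2],rate=.3)
effector.release()
a=np.deg2rad(10.6); R=down(a)
env.reach([.5,.084,.22],R); env.reach([.664,.084,.15],R)
im,P=cloud("wrist"); cv2.imwrite("pics/w1.png",im[:,:,::-1])
for z in ((.008,.07),(.045,.07),(.012,.026)):
    q=P[box(P,(.62,.71),(.04,.13),z)]
    print(z,len(q),cv2.minAreaRect(q[:,:2].astype(np.float32)*1000),q.max(0),np.median(q,0))
for n in ("lug_eye","lug_seat"): print([(r["at"],r["score"]) for r in tip_of("wrist",n)])
print(env.sense()["t"])
E
python3 d.py
```

```text
(0.008, 0.07) 924 ((665.7523193359375, 82.85858917236328), (29.958168029785156, 40.299713134765625), 11.462128639221191) [0.6843 0.1052 0.057 ] [0.6647 0.0866 0.0193]
(0.045, 0.07) 274 ((665.7381591796875, 83.8143310546875), (9.61831283569336, 29.209253311157227), 10.424535751342773) [0.6729 0.0986 0.057 ] [0.6654 0.086  0.0538]
(0.012, 0.026) 593 ((665.7523193359375, 82.85858917236328), (29.958168029785156, 40.299713134765625), 11.462128639221191) [0.6843 0.1052 0.0245] [0.6632 0.0855 0.0187]
[([0.5805, 0.1372, 0.033], 0.95), ([0.6597, 0.0804, 0.0361], 0.62)]
[([0.6643, 0.0871, 0.0105], 0.88), ([0.5761, 0.1402, 0.0169], 0.59)]
19.2417
```

View pics/w1.png

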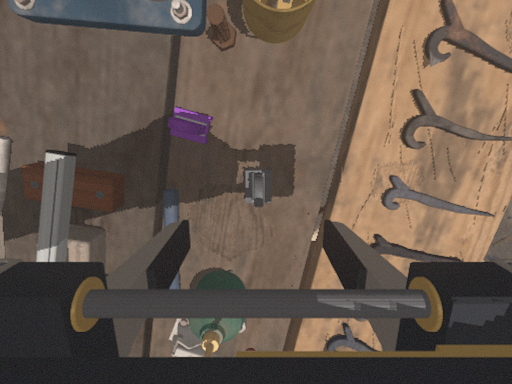

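The lug stands upright at (257,187) between the fingers; the purple one at (190,125) is clear of them. Next: grasp, carry it to a hover over the edge and measure lug against bar.

```bash
cat > e.py <<'E'
from h import *
a=np.deg2rad(10.9)
env.reach([.6657,.0838,.10],down(a)); env.movel([.6657,.0838,.022],rate=.12)
effector.grasp(15); s=env.sense(); print(s["gripper_width"],s["ee_pos"],s["t"])
env.movel([.6657,.0838,.18],rate=.25)
R=down(0.01,0.17)
env.reach([.5,.06,.2],down(0.01)); 
seat=np.array([.4537,-.0095,.0633])
env.reach(seat-R@[0,0,.008+.05],R); env.pause(.3)
s=env.sense(); T=s["ee_pos"];Rt=s["tcp_rot"]; print(s["gripper_width"],T,s["t"],np.abs(Rt-R).max())
im,P=cloud("wrist"); cv2.imwrite("pics/w2.png",im[:,:,::-1])
L=(P-T)@Rt   # tool coordinates
np.savez("pics/w2.npz",P=P,T=T,R=Rt)
# lug in tool frame: expected z from -.033 to .022
q=L[(abs(L[...,0])<.03)&(abs(L[...,1])<.02)&(L[...,2]>-.0)&(L[...,2]<.024)]
print("lug",len(q),q.min(0),q.max(0),cv2.minAreaRect(q[:,:2].astype(np.float32)*1000))
for n in ("wrist","top"):
    if n=="top": im,P=cloud("top"); cv2.imwrite("pics/t2.png",im[:,:,::-1])
    for ya,yb in ((.02,.05),(.05,.085)):
        m=(P[...,1]>ya)&(P[...,1]<yb)&(abs(P[...,0]-.453)<.03); q=P[m]; q=q[q[:,2]>.038]
        if len(q): print(n,len(q),np.percentile(q[:,0],[1,50,99]),np.median(q,0))
    m=box(P,(.43,.48),(-.2,.1),(.036,.1)); q=P[m]
    print(n,q.min(0),q.max(0))
E
python3 e.py
```

```text
0.009674533406858333 [0.6656 0.0838 0.0219] 21.5667
0.009831355521474168 [0.455  0.0006 0.1213] 23.8667 0.0022329379308272577
lug 720 [ 0.0053 -0.0147  0.    ] [0.0198 0.0157 0.0205] ((12.581689834594727, 0.4941062927246094), (14.406515121459961, 30.38050651550293), 0.19786906242370605)
wrist 26667 [0.4236 0.4518 0.4824] [0.4518 0.0432 0.2283]
wrist 1133 [0.4441 0.4546 0.4768] [0.4546 0.0674 0.0502]
wrist [ 0.4301 -0.1479  0.0361] [0.48   0.0886 0.0998]
top 1989 [0.4234 0.4495 0.4821] [0.4495 0.0362 0.5179]
top 2225 [0.4234 0.4494 0.4821] [0.4494 0.0665 0.4993]
top [ 0.4308 -0.1456  0.037 ] [ 0.48   -0.0968  0.0881]
```

View pics/w2.png

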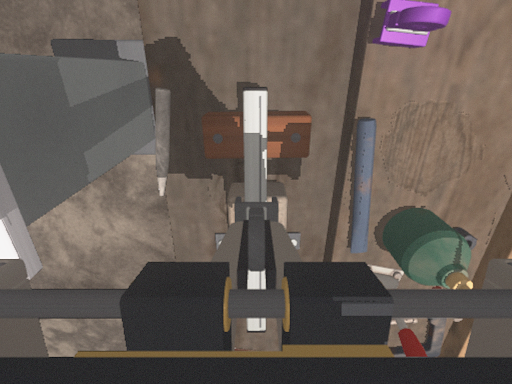

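The wrist view shows the lug held over the bar at (256,210), the tipped bar's nose on the packing at (255,95), and everything else clear. I'll refine the bar line and edge in the same image.

```bash
cat > f.py <<'E'
from h import *
D=np.load("pics/w2.npz"); P,T,R=D["P"],D["T"],D["R"]; L=(P-T)@R
m=(abs(P[...,2]-(.0633-np.tan(.17)*(P[...,1]+.0095)))<.007)&(P[...,1]>.018)&(P[...,1]<.085)&(abs(P[...,0]-.4535)<.02)
rows=[]
for v in range(m.shape[0]):
    c=np.where(m[v])[0]
    if len(c)>5: rows.append((P[v,c,1].mean(),(P[v,c[0],0]+P[v,c[-1],0])/2,P[v,c[-1],0]-P[v,c[0],0],np.median(P[v,c,2])))
r=np.array(rows); print(len(r),r[::6])
ok=abs(r[:,2]-.0195)<.0025; r=r[ok]
k=np.polyfit(r[:,0],r[:,1],1); kz=np.polyfit(r[:,0],r[:,3],1); print("bar x at edge",np.polyval(k,-.0095),"at .01",np.polyval(k,.01),"yaw",-k[0],"pitch",-np.arctan(kz[0]),"z@edge",np.polyval(kz,-.0095), r[:,1].std())
q=(abs(L[...,0])<.03)&(abs(L[...,1])<.025)&(L[...,2]>0)&(L[...,2]<.024)
o=[]
for v in range(q.shape[0]):
    c=np.where(q[v])[0]
    if len(c)>5: o.append((L[v,c,0].mean(),(L[v,c[0],1]+L[v,c[-1],1])/2,L[v,c[-1],1]-L[v,c[0],1],L[v,c,2].mean()))
print("lug rows",np.array(o))
b=box(P,(.424,.442),(-.06,.02),(.037,.048))|box(P,(.468,.484),(-.06,.02),(.037,.048))
print("edge",b.sum(),np.percentile(P[b],[50,90,98,100],axis=0))
b=box(P,(.4,.51),(.0,.09),(.024,.035)); print("pack y",np.percentile(P[b][:,1],[0,1,99,100]),np.median(P[b][:,2]))
s=env.sense(); print(s["ee_pos"],s["t"], s["wrist_force"])
E
python3 f.py
```

```text
84 [[0.0848 0.4538 0.0194 0.0473]
 [0.0803 0.4538 0.0196 0.0478]
 [0.0758 0.4543 0.0187 0.0488]
 [0.0712 0.4543 0.0189 0.0498]
 [0.0666 0.4543 0.0191 0.0502]
 [0.0619 0.4543 0.0191 0.0511]
 [0.057  0.4544 0.0193 0.0516]
 [0.0522 0.4545 0.0194 0.0526]
 [0.0473 0.4545 0.0195 0.0531]
 [0.0425 0.4545 0.0196 0.0543]
 [0.0374 0.4546 0.0198 0.0549]
 [0.0325 0.4546 0.02   0.0563]
 [0.0274 0.4546 0.0182 0.057 ]
 [0.0221 0.4547 0.0182 0.0575]]
bar x at edge 0.455058512746194 at .01 0.4548401988968753 yaw 0.011195582016342886 pitch 0.16569098398523602 z@edge 0.06301769343234111 0.0002653333230546112
lug rows [[0.0191 0.0007 0.0288 0.0189]
 [0.019  0.0006 0.0302 0.0169]
 [0.0189 0.0007 0.0296 0.0145]
 [0.019  0.0005 0.0291 0.0117]
 [0.0189 0.0001 0.0296 0.0097]
 [0.0193 0.0006 0.0299 0.0061]
 [0.0191 0.0006 0.0295 0.0043]
 [0.0186 0.0006 0.0293 0.0035]
 [0.0179 0.0005 0.0294 0.0035]
 [0.0172 0.0005 0.0295 0.0034]
 [0.0166 0.0006 0.0293 0.0033]
 [0.016  0.0005 0.0294 0.0028]
 [0.0153 0.0005 0.0294 0.0029]
 [0.0145 0.0006 0.0294 0.0031]
 [0.0137 0.0005 0.0296 0.0033]
 [0.0131 0.0005 0.0296 0.003 ]
 [0.0123 0.0005 0.0297 0.003 ]
 [0.0115 0.0006 0.0296 0.0032]
 [0.0108 0.0005 0.0295 0.0032]
 [0.0101 0.0005 0.0298 0.0032]
 [0.0093 0.0005 0.0299 0.0032]
 [0.0087 0.0005 0.0297 0.003 ]
 [0.0079 0.0005 0.0297 0.0031]
 [0.0071 0.0005 0.0297 0.0032]
 [0.0062 0.0006 0.0299 0.0036]]
edge 432 [[ 0.4681 -0.0207  0.0425]
 [ 0.4827 -0.0116  0.0435]
 [ 0.4838 -0.0108  0.0439]
 [ 0.484  -0.0102  0.0447]]
pack y [0.0234 0.0246 0.0641 0.0647] 0.030613468803395452
[0.4544 0.0004 0.121 ] 23.9667 [-1.0636  0.4346 -0.7201]
```

```bash
cat > g.py <<'E'
from h import *
R=down(0.011,0.167); seat=np.array([.4536,-.0102,.0632])
def go(h,dx,rate): env.movel(seat+[dx,0,0]-R@[-.0005,0,.008+h],R,rate=rate)
def meas(save=None):
    S=np.mean([env.sense()["ee_pos"] for _ in range(5)],0)
    s=env.sense(); im,P=cloud("wrist")
    if save: cv2.imwrite(save,im[:,:,::-1])
    L=(P-s["ee_pos"])@s["tcp_rot"]
    m=(abs(P[...,2]-(.0631-np.tan(.167)*(P[...,1]+.0095)))<.006)&(P[...,1]>.03)&(P[...,1]<.085)&(abs(P[...,0]-.4535)<.02)
    q=(abs(L[...,0])<.03)&(abs(L[...,1])<.025)&(L[...,2]>-.002)&(L[...,2]<.012)
    def mid(m,w,tol):
        o=[]
        for v in range(m.shape[0]):
            c=np.where(m[v])[0]
            if len(c)>5: o.append((L[v,c,0].mean(),(L[v,c[0],1]+L[v,c[-1],1])/2,L[v,c[-1],1]-L[v,c[0],1]))
        o=np.array(o); return o[abs(o[:,2]-w)<tol]
    b=mid(m,.0195,.002); l=mid(q,.0297,.002); k=np.polyfit(b[:,0],b[:,1],1)
    print(S,s["t"],"bar@0",k,"lug",np.median(l[:,1]),l[:,0].max(),s["wrist_force"])
    return k[1]-np.median(l[:,1])
if __name__=="__main__":
    go(.018,0,.06); env.pause(.3); d=meas("pics/w3.png"); print("d",d)
E
python3 g.py
```

```text
[ 0.4538 -0.0054  0.089 ] 24.95 bar@0 [0.0023 0.0009] lug 0.0005396454541510085 0.01923222164063683 [ 0.624   0.2806 -1.0809]
d 0.00036877242489452
```

View pics/w3.png

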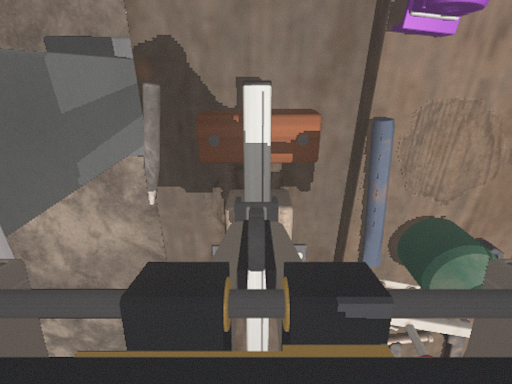

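Lug (256,208) and bar (257,140) line up to 0.4 mm. I'll correct that, lower in stages while watching the force, release just above seating, and look.

```bash
cat > i.py <<'E'
from g import *
F=lambda: np.mean([(env.pause(.02),env.sense()["wrist_force"])[1] for _ in range(8)],0)
dx=.0004; go(.018,dx,.03); f0=F(); print(f0)
for h in (.012,.008,.004,.002,.0008):
    go(h,dx,.03); f=F()-f0; print(h,f,env.sense()["ee_pos"])
    if np.abs(f).max()>2.: print("STOP"); raise SystemExit
effector.release(); env.pause(.2)
p=env.sense()["ee_pos"]; Rt=R
env.movel(p-R[:,2]*.09,rate=.12); env.pause(.4)
im,P=cloud("wrist"); cv2.imwrite("pics/w4.png",im[:,:,::-1])
im,_=cloud("side"); cv2.imwrite("pics/s4.png",cv2.resize(im[180:310,150:300,::-1],None,fx=4,fy=4,interpolation=cv2.INTER_CUBIC))
q=P[box(P,(.42,.49),(-.05,.04),(.068,.13))]; print("lug",len(q),q.min(0),q.max(0))
q=q[q[:,2]>.09]; print(q.mean(0))
q=P[box(P,(.445,.463),(.05,.08),(.036,.07))]; print("nose z",np.median(q,0))
print([(r["at"],r["score"]) for n in("lug_seat","fulcrum_edge") for r in tip_of("wrist",n)],env.sense()["t"])
E
python3 i.py
```

```text
[ 0.0239 -0.0868 -0.7676]
0.012 [-0.1497  0.3091 -0.0342] [ 0.454  -0.0064  0.0828]
0.008 [-0.1446 -0.0598 -0.3628] [ 0.454  -0.007   0.0789]
0.004 [ 0.1073 -0.0407 -0.1409] [ 0.454  -0.0077  0.0749]
0.002 [ 0.0551 -0.0221 -0.4698] [ 0.454 -0.008  0.073]
0.0008 [-0.3255  0.3459 -0.1383] [ 0.454  -0.0082  0.0718]
lug 819 [ 0.4406 -0.05    0.068 ] [0.47   0.0112 0.1053]
[ 0.4546 -0.0013  0.1005]
nose z [0.4542 0.0657 0.0505]
[([0.4533, -0.0083, 0.0568], 0.96), ([0.5749, 0.1388, 0.0145], 0.94), ([0.4529, -0.0075, 0.0408], 0.62)] 30.425
```

```bash
python3 -c "
import cv2,numpy as np
a=cv2.imread('pics/w4.png');b=cv2.imread('pics/s4.png');cv2.imwrite('pics/c4.png',np.hstack([cv2.resize(a,(400,300)),cv2.resize(b,(346,300))]))"
```

```text
(no output)
```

View pics/c4.png

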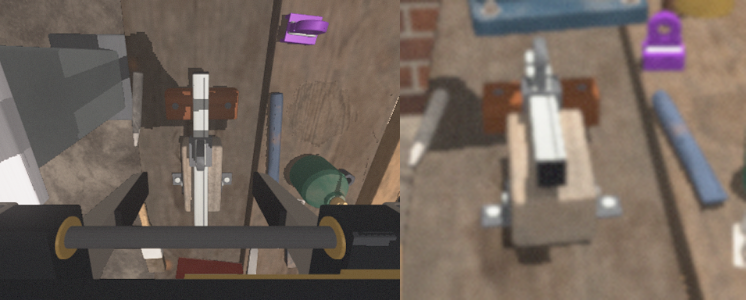

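Left image: the lug sits astride the bar at (200,150), over the block's packing-side edge. Its top is at 105 mm (about 106 expected), its middle is about 1 mm from the edge, and the nose is still down at the same height. Right image: everything around is undisturbed. Handing in.

```bash
python3 -c "
from station import workorder
print(workorder.finish_job())"
```

```text
the job is handed in; nothing more can be done
None
```

The bar was slid in 2 mm steps until it just tipped onto the packing. The lug now sits astride it, about 1 mm from directly above the edge, and the job was handed in at about 30 s; no verdict was returned.

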